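# Line up the wooden rabbits by height on the shop display

## Robot

A 6-joint arm with a two-finger parallel gripper is mounted at the origin on the work surface. World frame = base frame: x ahead of the robot, y to its left, z up, the work surface at z = 0. Lengths are in m, angles in rad, forces in N, time in s.
With the tool pointing down it reaches from about 0.425 to 0.95 m from the base axis. Payload 3.5 kg.
Tool frame: the origin (TCP) lies at the very end of the fingers, on their centre line; the grasp point (between the pads) lies 19 mm behind it; z points along the fingers, y is the direction in which the jaws open and shut (so a half turn about z gives the same grasp; the last joint's range is limited). The gripper opens to 85 mm and grips with 20 to 120 N. Pads are 22 mm wide; open, the fingers measure 114 mm over their backs; the gripper's body (76 mm by 85 mm) begins 54 mm behind the grasp point. The pads swing forward as they close: fully open they stand 13 mm farther back than shut.
Start: joints at [-1.417, 0.286, 1.577, -0, 1.279, -0.15], TCP at [0.202, -0.644, 0.231] pointing down, gripper open.
Joint ranges: [-2.77, 2.77], [-0.9, 2.22], [0.21, 2.48], [-1.53, 4.67], [0.24, 2.81], [-2.84, 2.84]. Speed limits (rad/s): [2.79, 2.79, 3.14, 3.14, 3.14, 3.14].

## Interface

Orientations are given as a unit quaternion [x, y, z, w].
In Python, from plant import ctrl, eyes, ticket gives the robot as it stands.
- The arm moves only by the tool send_rows, never from a script. Its arguments are lists of equal length, an entry for each row: "translation": the shift along the tool's x, y, z in units of 30 mm (1.0 is 30 mm), a list of three; "rotation": the turn, a rotation vector about the tool's x, y, z in units of 5 degrees (1.0 is 5 degrees), a list of three; "grip": the finger opening in mm, from 0 to 85.4. A call has 1 to 5 rows; each row shifts and turns the commanded pose from where the row before left it, along the tool's axes as they then stand; what a row does not reach is not made up. A row lasts 1/8 s, in which the tool goes at most 62.5 mm and 10.7 degrees, less where a joint would pass 70% of its speed; a pose out of reach is approached as far as the arm can. A call is refused whole if a number of a shift passes 1 or a number of a turn 1, either way. A call with a gripper value outside its range is refused whole. The fingers move at their own pace and stop on an object; "squeeze" is the grip in N (left out, the last holds). Time passes only in rows, so rows that do not move let the fingers close. It gives the time, the measured TCP pose, the force and the opening at its end, in the units of the state.
- ctrl.get_state(): the state, without advancing time (a new reading comes with each control period).
- eyes.read_camera(name): name is "scene" or "top" or "wrist"; returns a dict with "image" (480x640x3 uint8, blue, green, red), "mtx" (3x3 intrinsics, pixels), "xyz" and "orientation" of the camera in the world; the wrist camera has in their place "hand_eye" (4x4, takes a point from camera to tool coordinates, whose origin is the TCP and whose axes are the flange's). Camera axes: x right, y down, z forward; pixel columns grow to the right and rows downward; lengths in m; the calibration is good to about 2 mm. A picture is of the moment at which its call begins: read the wrist's pose just before it. There is no depth.
- ticket.sign_off(): hands the job in, once; it reports no verdict.
The state is a dict: "time": time; "qpos": joint angles; "dq": joint speeds; "joint_efforts": joint torques, N m; "eef_pos": TCP position; "tcp_rot": TCP orientation; "contact_force": force on the tool from outside, world axes, zero at the start; "wrist_torque": the same for the moment, N m; "opening": opening from 0.0 (shut) to 1.0 (fully open).
Only numpy, scipy, OpenCV 4.12 (cv2) and the standard library are available. Lean on these libraries where they do the work, as an engineer would, in place of code of your own. Each camera call takes 0.05 s, during which the arm holds its last target. There are 200 camera calls.

## Task

Set up the toy display: stand the four wooden rabbits on the dark wooden plank, one centred on each cork disc, in order of height with the tallest next to the toy hot-air balloon and the smallest next to the biplane. Do not knock any rabbit over, and leave the biplane where it stands.

Things in the scene. Friction and masses are not known exactly. Their poses are not given: they have to be found in the camera images.
- rabbit_tall: the tallest of four loose rabbits of pale turned wood, all one shape: 118 mm high to the ear tips, base 54 mm across, neck 55 mm up, round head 40 mm across with straight sides 63 to 84 mm up (grip there, from any side), two short ears above within the head's width. About 223 g. Origin: centre of its underside; z up, face to -x, ears side by side along y.
- rabbit_medium: the second tallest of four loose rabbits of pale turned wood, all one shape: 100 mm high to the ear tips, base 46 mm across, neck 47 mm up, round head 34 mm across with straight sides 53 to 71 mm up (grip there, from any side), two short ears above within the head's width. About 143 g. Origin: centre of its underside; z up, face to -x, ears side by side along y.
- rabbit_small: the second smallest of four loose rabbits of pale turned wood, all one shape: 82 mm high to the ear tips, base 38 mm across, neck 39 mm up, round head 28 mm across with straight sides 43 to 58 mm up (grip there, from any side), two short ears above within the head's width. About 88 g. Origin: centre of its underside; z up, face to -x, ears side by side along y.
- rabbit_tiny: the smallest of four loose rabbits of pale turned wood, all one shape: 64 mm high to the ear tips, base 29 mm across, neck 30 mm up, round head 22 mm across with straight sides 34 to 45 mm up (grip there, from any side), two short ears above within the head's width. About 52 g. Origin: centre of its underside; z up, face to -x, ears side by side along y.
- disc_a: one of four identical cork discs, 66 mm across, fixed in a straight row, 85 mm from centre to centre, on the dark wooden display plank (130 x 600 mm, top 12 mm above the counter); which letter lies where in the row varies. Origin: centre of the disc's underside, on the plank; its top is 2 mm higher, 14 mm above the counter; z up.
- disc_b: one of four identical cork discs, 66 mm across, fixed in a straight row, 85 mm from centre to centre, on the dark wooden display plank (130 x 600 mm, top 12 mm above the counter); which letter lies where in the row varies. Origin: centre of the disc's underside, on the plank; its top is 2 mm higher, 14 mm above the counter; z up.
- disc_c: one of four identical cork discs, 66 mm across, fixed in a straight row, 85 mm from centre to centre, on the dark wooden display plank (130 x 600 mm, top 12 mm above the counter); which letter lies where in the row varies. Origin: centre of the disc's underside, on the plank; its top is 2 mm higher, 14 mm above the counter; z up.
- disc_d: one of four identical cork discs, 66 mm across, fixed in a straight row, 85 mm from centre to centre, on the dark wooden display plank (130 x 600 mm, top 12 mm above the counter); which letter lies where in the row varies. Origin: centre of the disc's underside, on the plank; its top is 2 mm higher, 14 mm above the counter; z up.
- balloon: toy hot-air balloon, red with a white band, 134 mm high and 74 mm across at its widest (100 mm up), fixed at one end of the plank in line with the discs, 107 mm from the centre of the nearest one. Origin: centre of its underside, on the plank; z up.
- biplane: red toy biplane with wooden wheels and struts, wings 110 mm across, about 100 mm long, 63 mm high, 250 g, standing loose at the plank's other end, 107 mm from the centre of the nearest disc. Origin: on the plank under its middle; nose along its -x, wings along its y, z up.
Not all that is in view belongs to the job. What is shaped like the rabbit_medium but blue or green is not meant.

How it is judged:
By the outcome, as a careful person would: the job done as asked, in the order asked, and still so for the second after the job is handed in, with the robot touching nothing.
It also fails if it takes over 107 s, if anything falls off the work surface, if the arm or the gripper's body presses on something with over 40 N, if the wrist force passes 120 N, or if a joint passes its speed limit or range.

## Working session

There is one attempt and no reset: what is moved stays moved. The work goes in short steps, Python scripts to look and compute and a tool call to move; the robot and the scene stay as the last step left them, time stands still between calls to the robot, and variables do not carry over. Pictures are saved under pics/ and viewed, about 12 in all and at most 16, crops included, and the job is handed in when it is done.

Besides the shell and the picture viewer there is one more tool, called as a command line: name --argument value ..., lists and objects as JSON in quotes. send_rows: Moves the arm, as the interface text tells. Its arguments: {"type":"object","properties":{"translation":{"type":"array"},"rotation":{"type":"array"},"grip":{"type":"array"},"squeeze":{"type":"number"}},"required":["translation","rotation","grip"]}

```bash
ls; mkdir -p pics; cat > h.py <<'E'
import cv2,numpy as np
from scipy.spatial.transform import Rotation as R
from plant import ctrl,eyes,ticket
def cam(n):
    s=ctrl.get_state(); c=eyes.read_camera(n)
    if n=='wrist':
        T=np.eye(4);T[:3,:3]=R.from_quat(s['tcp_rot']).as_matrix();T[:3,3]=s['eef_pos'];T=T@np.array(c['hand_eye'])
        c['R'],c['t']=T[:3,:3],T[:3,3]
    else: c['R'],c['t']=R.from_quat(c['orientation']).as_matrix(),np.array(c['xyz'])
    return c
def ray(c,px,z):
    px=np.array(px,float).reshape(-1,2)
    d=np.c_[px,np.ones(len(px))]@np.linalg.inv(c['mtx']).T@c['R'].T
    return c['t']+d*((z-c['t'][2])/d[:,2])[:,None]
def proj(c,p):
    q=(np.array(p,float).reshape(-1,3)-c['t'])@c['R']@np.array(c['mtx']).T
    return q[:,:2]/q[:,2:]
def st():
    s=ctrl.get_state();e=R.from_quat(s['tcp_rot']).as_matrix()
    print('t',s['time'],'p',np.round(s['eef_pos'],4),'x',np.round(e[:,0],3),'y',np.round(e[:,1],3),'q',np.round(s['qpos'],2),'F',np.round(s['contact_force'],1),'o',s['opening'])
E
python3 - <<'E'
from h import *
st()
for n in('scene','top'):
    c=cam(n);cv2.imwrite(f'pics/{n}0.png',c['image']);print(n,c['t'],c['R'].round(3).tolist(),np.array(c['mtx']).tolist())
E
```

```text
pics
t 0.0 p [ 0.2018 -0.6434  0.2299] x [0.954 0.299 0.   ] y [ 0.299 -0.954 -0.002] q [-1.42  0.29  1.58  0.    1.28 -0.15] F [0.4 0.3 0. ] o 1.0025559488236364
scene [ 0.967722   -0.29850548  0.51018768] [[0.607, 0.522, -0.599], [0.795, -0.387, 0.468], [0.012, -0.76, -0.649]] [[440.1115150185928, 0.0, 321.8336351154203], [0.0, 440.1115150185928, 242.23305869250524], [0.0, 0.0, 1.0]]
top [0.38287541 0.00875279 0.89299637] [[-0.02, -0.985, 0.172], [-0.999, 0.025, 0.025], [-0.029, -0.171, -0.985]] [[438.45590757754616, 0.0, 321.6011110755723], [0.0, 438.45590757754616, 246.34695417327683], [0.0, 0.0, 1.0]]
```

View pics/scene0.png

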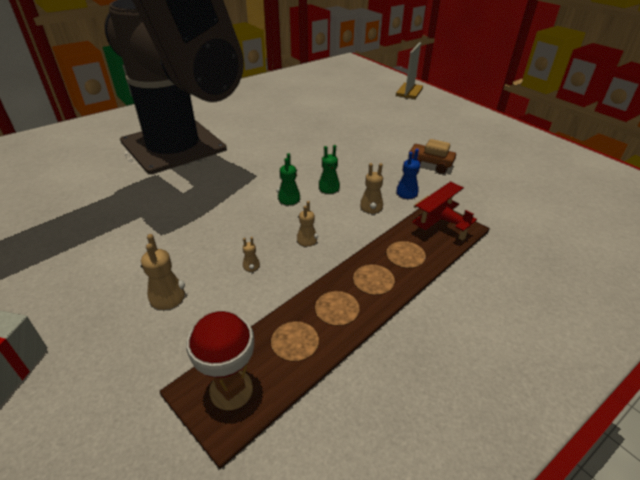

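View pics/top0.png

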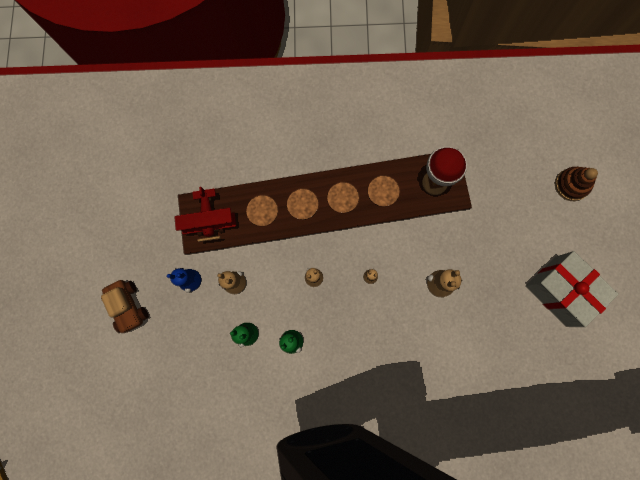

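The pale rabbits, as top/scene pixels: tall (447,281)/(162,280), tiny (371,275)/(250,256), small (314,275)/(306,225), medium (230,281)/(373,190). The discs run from balloon to biplane at top (384,191), (343,197), (303,204), (262,211). The blue and green ones are decoys.

```bash
cat > m1.py <<'E'
from h import *
T,S=cam('top'),cam('scene')
def blob(c,px,r,lo,hi,minv=0):
    hsv=cv2.cvtColor(c['image'],cv2.COLOR_BGR2HSV);m=cv2.inRange(hsv,lo,hi)
    k=np.zeros_like(m);cv2.circle(k,px,r,255,-1);m&=k
    n,l,s,ce=cv2.connectedComponentsWithStats(m)
    i=1+np.argmax(s[1:,4]);return (l==i).astype(np.uint8),s[i],ce[i]
vis={'t':T['image'].copy(),'s':S['image'].copy()}
def draw(k,m,col=(255,0,255)):
    cs,_=cv2.findContours(m,0,1);cv2.drawContours(vis[k],cs,-1,col,1);return max(cs,key=cv2.contourArea)
D={'d1':((384,191),(295,341)),'d2':((343,197),(337,308)),'d3':((303,204),(374,279)),'d4':((262,211),(406,254))}
for n,(a,b) in D.items():
    for k,c,p in(('t',T,a),('s',S,b)):
        h=cv2.cvtColor(c['image'],cv2.COLOR_BGR2HSV)
        m,s,ce=blob(c,p,30,(5,60,95),(25,255,255));ct=draw(k,m);e=cv2.fitEllipse(cv2.convexHull(ct))
        print(n,k,s[:5],np.round(e[0],1),ray(c,e[0],.014)[0,:2].round(4))
Rb={'tall':((447,281),(162,280),40),'med':((230,281),(373,190),30),'small':((314,275),(306,225),25),'tiny':((371,275),(250,256),22)}
H={'tall':.118,'med':.1,'small':.082,'tiny':.064}
for n,(a,b,r) in Rb.items():
    o=[]
    for k,c,p in(('t',T,a),('s',S,b)):
        m,s,ce=blob(c,p,r,(8,75,40),(25,255,255));draw(k,m);o.append((c,ce));print(n,k,s[:5],ce.round(1),cv2.cvtColor(c['image'],cv2.COLOR_BGR2HSV)[p[1],p[0]])
    A=[];B=[]
    for c,ce in o:
        d=ray(c,ce,0)[0]-c['t'];d/=np.linalg.norm(d);P=np.eye(3)-np.outer(d,d);A.append(P);B.append(P@c['t'])
    x=np.linalg.solve(sum(A),sum(B));A2=[];
    # vertical plane intersection
    N=[];b2=[]
    for c,ce in o:
        d=(ray(c,ce,0)[0]-c['t'])[:2];nn=np.array([-d[1],d[0]])/np.linalg.norm(d);N.append(nn);b2.append(nn@c['t'][:2])
    print('  tri',x.round(4),'planes',np.linalg.solve(N,b2).round(4))
a=cv2.resize(vis['t'][140:320,160:480],None,fx=2,fy=2);b=cv2.resize(vis['s'][140:360,120:440],None,fx=2,fy=2)
cv2.imwrite('pics/vis1.png',cv2.resize(np.vstack([a,b]),None,fx=.75,fy=.75))
E
python3 m1.py
```

```text
d1 t [368 176  32  30 742] [383.2 190.6] [ 0.6503 -0.099 ]
d1 s [ 271  321   48   40 1476] [294.5 340.6] [ 0.6527 -0.0977]
d2 t [327 182  32  31 739] [342.5 197. ] [ 0.639  -0.0144]
d2 s [ 315  291   45   34 1185] [336.9 307.5] [ 0.6412 -0.0135]
d3 t [287 189  31  30 742] [302.1 203.7] [0.6272 0.0696]
d3 s [353 264  42  30 968] [373.6 278.9] [0.6296 0.0705]
d4 t [246 195  32  31 732] [261.6 210.2] [0.6156 0.154 ]
d4 s [387 241  39  26 798] [405.6 253.9] [0.6181 0.1543]
tall t [427 269  35  29 737] [444.1 282.2] [ 17 147 163]
tall s [ 141  241   44   69 1864] [160.7 278.6] [ 18 141  67]
  tri [ 0.4558 -0.2042  0.0394] planes [ 0.4548 -0.2031]
med t [217 271  29  23 507] [231.5 281.6] [ 16 150  39]
med s [360 163  23  51 786] [372.6 190.5] [ 18 145  65]
  tri [0.4675 0.2107 0.0379] planes [0.468  0.2131]
small t [305 268  18  19 281] [313.4 277. ] [ 16 148 157]
small s [297 201  20  46 617] [306.3 226.9] [ 18 145  67]
  tri [0.4735 0.0497 0.0288] planes [0.4765 0.0499]
tiny t [363 269  15  15 179] [370.3 276. ] [ 17 145 169]
tiny s [242 236  18  36 407] [249.7 255.4] [ 18 139  68]
  tri [ 0.4731 -0.0637  0.0226] planes [ 0.4657 -0.0589]
```

View pics/vis1.png

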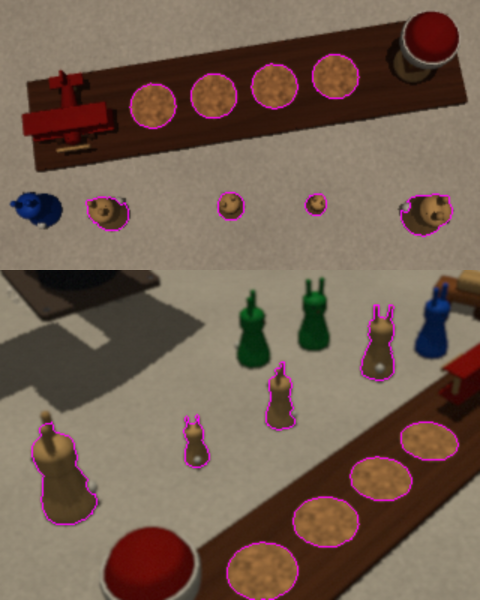

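The masks are clean. I'll put the jaws across the row (16 turns of -5°), then travel to above the tall rabbit.

send_rows --translation '[[0, 0, 0], [0, 0, 0], [0, 0, 0], [0, 0, 0], [0, 0, 0]]' --rotation '[[0, 0, -1], [0, 0, -1], [0, 0, -1], [0, 0, -1], [0, 0, -1]]' --grip '[85, 85, 85, 85, 85]'

```text
time: 0.82
eef_pos: [0.2019, -0.6439, 0.2309]
tcp_rot: [0.932, 0.363, 0.0, -0.0]
contact_force: [-1.0, 0.0, 0.8]
opening: 0.991
```

send_rows --translation '[[0, 0, 0], [0, 0, 0], [0, 0, 0], [0, 0, 0], [0, 0, 0]]' --rotation '[[0, 0, -1], [0, 0, -1], [0, 0, -1], [0, 0, -1], [0, 0, -1]]' --grip '[85, 85, 85, 85, 85]'

```text
time: 1.45
eef_pos: [0.2019, -0.6439, 0.231]
tcp_rot: [0.831, 0.556, 0.0, -0.0]
contact_force: [-0.4, -0.9, 0.2]
opening: 0.997
```

send_rows --translation '[[0, 0, 0], [0, 0, 0], [0, 0, 0], [0, 0, 0], [0, 0, 0]]' --rotation '[[0, 0, -1], [0, 0, -1], [0, 0, -1], [0, 0, -1], [0, 0, -1]]' --grip '[85, 85, 85, 85, 85]'

```text
time: 2.08
eef_pos: [0.2019, -0.6439, 0.2309]
tcp_rot: [0.691, 0.723, 0.0, -0.0]
contact_force: [0.6, -0.8, 0.3]
opening: 0.996
```

send_rows --translation '[[0, 0, 0], [0.95, 0.74, 0], [0.95, 0.74, 0], [0.95, 0.74, 0], [0.95, 0.74, 0]]' --rotation '[[0, 0, -1], [0, 0, 0], [0, 0, 0], [0, 0, 0], [0, 0, 0]]' --grip '[85, 85, 85, 85, 85]'

```text
time: 2.7
eef_pos: [0.2757, -0.5184, 0.2311]
tcp_rot: [0.66, 0.751, 0.0, -0.0]
contact_force: [-0.1, -0.2, 0.3]
opening: 0.993
```

send_rows --translation '[[0.95, 0.74, 0], [0.95, 0.74, 0], [0.95, 0.74, 0], [0.95, 0.74, 0], [0.95, 0.74, 0]]' --rotation '[[0, 0, 0], [0, 0, 0], [0, 0, 0], [0, 0, 0], [0, 0, 0]]' --grip '[85, 85, 85, 85, 85]'

```text
time: 3.32
eef_pos: [0.3674, -0.3628, 0.2312]
tcp_rot: [0.66, 0.751, 0.0, -0.0]
contact_force: [1.1, -1.1, -0.8]
opening: 0.993
```

send_rows --translation '[[0.95, 0.74, 0], [0.95, 0.74, 0], [0.95, 0.74, 0], [0, 0, 0], [0, 0, 0]]' --rotation '[[0, 0, 0], [0, 0, 0], [0, 0, 0], [0, 0, 0], [0, 0, 0]]' --grip '[85, 85, 85, 85, 85]'

```text
time: 3.95
eef_pos: [0.4218, -0.2708, 0.2313]
tcp_rot: [0.66, 0.751, -0.0, -0.0]
contact_force: [0.1, -0.6, 0.5]
opening: 0.995
```

```bash
cat >> h.py <<'E'
RB={'tall':(.456,-.204),'med':(.4675,.211),'small':(.4735,.050),'tiny':(.473,-.064)}
DC={1:(.6515,-.0983),2:(.640,-.0140),3:(.6284,.070),4:(.6168,.1542)}
def need(p):
    s=ctrl.get_state();e=R.from_quat(s['tcp_rot']).as_matrix()
    print('to',p,'units',(e.T@(np.array(p)-s['eef_pos'])/.03).round(3))
E
python3 - <<'E'
from h import *
st();need((*RB['tall'],.0545));c=cam('wrist');cv2.imwrite('pics/w1.png',c['image'])
print(proj(c,[(*RB['tall'],.118),(*RB['tall'],0)]).round(),c['t'],c['R'].round(2).tolist())
E
```

```text
t 3.95 p [ 0.4218 -0.2708  0.2313] x [-0.129  0.992 -0.   ] y [ 0.992  0.129 -0.   ] q [-0.77 -0.1   2.   -0.    1.25 -0.9 ] F [ 0.1 -0.6  0.5] o 0.9945359765111408
to (0.456, -0.204, 0.0545) units [2.064 1.419 5.891]
[[380. 156.]
 [361. 150.]] [ 0.41190838 -0.19591475  0.37366776] [[0.99, 0.12, 0.04], [0.13, -0.95, -0.29], [0.0, 0.29, -0.96]]
```

View pics/w1.png

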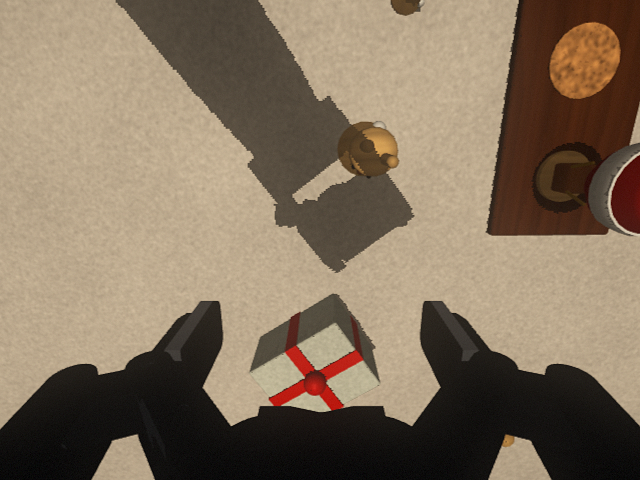

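The wrist view shows the tall rabbit at (366,149) px, near where I predicted it at (361–380,150). I'll refine by fitting a circle of known radius to the base outline.

```bash
cat >> h.py <<'E'
from scipy.optimize import least_squares
RAD={'tall':.027,'med':.023,'small':.019,'tiny':.0145}
def refine(n,g=None,z=.004,lo=(8,75,30),c=None):
    c=c or cam('wrist');g=np.array(g if g is not None else RB[n]);r=RAD[n]
    pc,pe=proj(c,[(*g,z),(g[0]+2*r,g[1],z)]);m=cv2.inRange(cv2.cvtColor(c['image'],cv2.COLOR_BGR2HSV),lo,(25,255,255))
    k=np.zeros_like(m);cv2.circle(k,tuple(int(v) for v in pc),int(np.linalg.norm(pe-pc)),255,-1);m&=k
    m=cv2.morphologyEx(m,cv2.MORPH_OPEN,np.ones((3,3),np.uint8))
    ct=max(cv2.findContours(m,0,1)[0],key=cv2.contourArea);P=ray(c,ct[:,0],z)[:,:2]
    f=least_squares(lambda x:np.hypot(*(P-x).T)-r,g,loss='cauchy',f_scale=.0007)
    res=np.abs(np.hypot(*(P-f.x).T)-r);print(n,'base',f.x.round(4),'inliers',(res<.0015).mean().round(2),len(P),'px',proj(c,(*f.x,z)).round(1))
    return f.x
E
python3 - <<'E'
from h import *
refine('tall')
E
```

```text
tall base [ 0.457  -0.2024] inliers 0.58 173 px [[363.  148.6]]
```

send_rows --translation '[[0.7, 0.49, 0], [0.7, 0.49, 0], [0.7, 0.48, 0], [0, 0, 0], [0, 0, 0.9]]' --rotation '[[0, 0, 0], [0, 0, 0], [0, 0, 0], [0, 0, 0], [0, 0, 0]]' --grip '[85, 85, 85, 85, 85]'

```text
time: 4.68
eef_pos: [0.4585, -0.2045, 0.2066]
tcp_rot: [0.66, 0.751, -0.0, 0.003]
contact_force: [-0.0, 0.3, -0.8]
opening: 0.99
```

send_rows --translation '[[0, 0, 1], [0, 0, 1], [0, 0, 1], [0, 0, 1], [0, 0, 0.98]]' --rotation '[[0, 0, 0], [0, 0, 0], [0, 0, 0], [0, 0, 0], [0, 0, 0]]' --grip '[85, 85, 85, 85, 85]'

```text
time: 5.3
eef_pos: [0.4569, -0.204, 0.054]
tcp_rot: [0.661, 0.751, -0.0, 0.0]
contact_force: [0.5, 0.2, -0.1]
opening: 0.998
```

send_rows --translation '[[0, 0, 0], [0, 0, 0], [0, 0, 0], [0, 0, 0], [0, 0, 0]]' --rotation '[[0, 0, 0], [0, 0, 0], [0, 0, 0], [0, 0, 0], [0, 0, 0]]' --grip '[60, 50, 45, 30, 30]' --squeeze 40

```text
time: 5.92
eef_pos: [0.4582, -0.2033, 0.0567]
tcp_rot: [0.66, 0.751, -0.0, 0.001]
contact_force: [-2.6, -0.8, 6.0]
opening: 0.449
```

send_rows --translation '[[0, 0, 0], [0, 0, 0], [0, 0, 0], [0, 0, 0]]' --rotation '[[0, 0, 0], [0, 0, 0], [0, 0, 0], [0, 0, 0]]' --grip '[30, 30, 30, 30]'

```text
time: 6.42
eef_pos: [0.4582, -0.2033, 0.0567]
tcp_rot: [0.66, 0.752, -0.0, 0.001]
contact_force: [-2.4, -0.3, 5.9]
opening: 0.441
```

```bash
python3 - <<'E'
from h import *
st();need((*DC[1],.0545+.016))
E
```

```text
t 6.425 p [ 0.4582 -0.2033  0.0567] x [-0.13   0.992 -0.002] y [0.992 0.13  0.001] q [-0.62  0.13  2.12 -0.    0.89 -0.75] F [-2.4 -0.3  5.9] o 0.44109656630539434
to (0.6515, -0.0983, 0.07050000000000001) units [ 2.635  6.844 -0.457]
```

send_rows --translation '[[0, 0, -0.5], [0, 0, -0.5], [0, 0, -1], [0, 0, -1], [0, 0, -1]]' --rotation '[[0, 0, 0], [0, 0, 0], [0, 0, 0], [0, 0, 0], [0, 0, 0]]' --grip '[30, 30, 30, 30, 30]'

```text
time: 7.05
eef_pos: [0.4573, -0.2022, 0.1766]
tcp_rot: [0.66, 0.751, 0.0, 0.0]
contact_force: [0.2, -0.9, -1.8]
opening: 0.448
```

send_rows --translation '[[0.5, 0.3, 0], [0.8, 0.7, 0], [0.8, 0.8, 0], [0.4, 0.8, 0], [0.13, 0.8, 0]]' --rotation '[[0, 0, 0], [0, 0, 0], [0, 0, 0], [0, 0, 0], [0, 0, 0]]' --grip '[30, 30, 30, 30, 30]'

```text
time: 7.68
eef_pos: [0.5481, -0.1084, 0.1731]
tcp_rot: [0.659, 0.752, -0.0, -0.002]
contact_force: [-0.3, -0.3, -1.7]
opening: 0.442
```

send_rows --translation '[[0, 0.8, 0], [0, 0.8, 0], [0, 0.8, 0], [0, 0.7, 0], [0, 0.3, 0]]' --rotation '[[0, 0, 0], [0, 0, 0], [0, 0, 0], [0, 0, 0], [0, 0, 0]]' --grip '[30, 30, 30, 30, 30]'

```text
time: 8.3
eef_pos: [0.6494, -0.0963, 0.1729]
tcp_rot: [0.66, 0.752, -0.0, -0.001]
contact_force: [-0.8, -0.5, -1.9]
opening: 0.446
```

send_rows --translation '[[0, 0, 0], [0, 0, 0]]' --rotation '[[0, 0, 0], [0, 0, 0]]' --grip '[30, 30]'

```text
time: 8.55
eef_pos: [0.6486, -0.0976, 0.1743]
tcp_rot: [0.66, 0.751, -0.0, -0.001]
contact_force: [-0.3, 0.3, -2.3]
opening: 0.448
```

```bash
python3 - <<'E'
from h import *
st();need((*DC[1],.0567+.014));c=cam('wrist');cv2.imwrite('pics/w2.png',c['image']);c=cam('scene');cv2.imwrite('pics/s2.png',c['image'])
E
```

```text
t 8.55 p [ 0.6486 -0.0976  0.1743] x [-0.129  0.992  0.001] y [ 0.992  0.129 -0.001] q [-0.3   0.29  1.67 -0.    1.17 -0.43] F [-0.3  0.3 -2.3] o 0.44806137424525744
to (0.6515, -0.0983, 0.0707) units [-0.037  0.096  3.454]
```

View pics/w2.png

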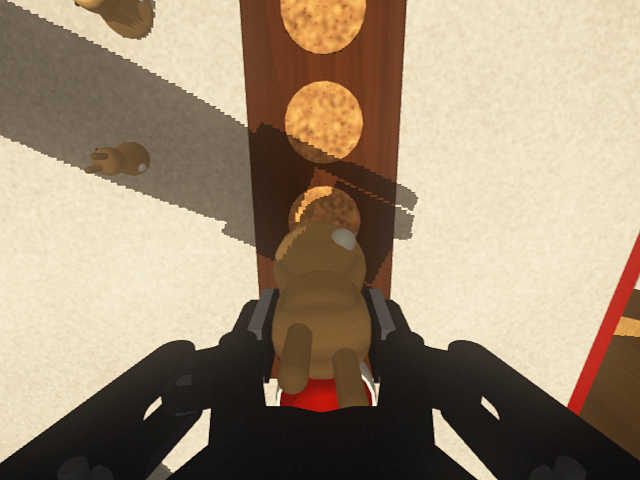

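The tall rabbit is held upright over the plank, and discs 2 and 3 show at (324,121) and (322,10) px. I'll check the disc positions in the wrist camera.

```bash
cat >> h.py <<'E'
def disc(i,c=None):
    c=c or cam('wrist');p=proj(c,(*DC[i],.014))[0];m=cv2.inRange(cv2.cvtColor(c['image'],cv2.COLOR_BGR2HSV),(5,60,85),(25,255,255))
    k=np.zeros_like(m);cv2.circle(k,(int(p[0]),int(p[1])),48,255,-1);m&=k
    ct=max(cv2.findContours(m,0,1)[0],key=cv2.contourArea);e=cv2.fitEllipse(cv2.convexHull(ct))
    w=ray(c,e[0],.014)[0,:2];print('disc',i,'exp px',p.round(),e[0],np.round(e[1],1),w.round(4),'diff mm',((w-DC[i])*1e3).round(1));return w
E
python3 - <<'E'
from h import *
c=cam('wrist');disc(2,c)
E
```

```text
disc 2 exp px [324. 126.] (324.6296691894531, 121.29034423828125) [85.8 97. ] [ 0.6404 -0.0103] diff mm [0.4 3.7]
```

send_rows --translation '[[0.01, 0.1, 0.6], [0, 0, 0.8], [0, 0, 0.8], [0, 0, 0.7], [0, 0, 0.4]]' --rotation '[[0, 0, 0], [0, 0, 0], [0, 0, 0], [0, 0, 0], [0, 0, 0]]' --grip '[30, 30, 30, 30, 30]'

```text
time: 9.32
eef_pos: [0.6514, -0.097, 0.0735]
tcp_rot: [0.66, 0.751, -0.001, -0.001]
contact_force: [0.3, 0.1, -1.0]
opening: 0.442
```

send_rows --translation '[[0, 0, 0], [0, 0, 0.05], [0, 0, 0.05], [0, 0, 0]]' --rotation '[[0, 0, 0], [0, 0, 0], [0, 0, 0], [0, 0, 0]]' --grip '[30, 30, 30, 30]'

```text
time: 9.82
eef_pos: [0.6527, -0.0973, 0.0735]
tcp_rot: [0.66, 0.751, 0.0, 0.0]
contact_force: [-0.4, -0.2, -1.9]
opening: 0.452
```

```bash
python3 - <<'E'
from h import *
st();need((.6517,-.0970,.0567+.014))
E
```

```text
t 9.825 p [ 0.6527 -0.0973  0.0735] x [-0.129  0.992 -0.   ] y [0.992 0.129 0.001] q [-0.3   0.42  1.72 -0.    1.01 -0.43] F [-0.4 -0.2 -1.9] o 0.45164108010592385
to (0.6517, -0.097, 0.0707) units [ 0.015 -0.033  0.095]
```

send_rows --translation '[[0, 0, 0.05], [0, 0, 0.04], [0, 0, 0]]' --rotation '[[0, 0, 0], [0, 0, 0], [0, 0, 0]]' --grip '[30, 30, 30]'

```text
time: 10.2
eef_pos: [0.6526, -0.0973, 0.0709]
tcp_rot: [0.66, 0.751, -0.0, 0.0]
contact_force: [-1.2, -0.5, 1.3]
opening: 0.448
```

send_rows --translation '[[0, 0, 0.03], [0, 0, 0]]' --rotation '[[0, 0, 0], [0, 0, 0]]' --grip '[30, 30]'

```text
time: 10.45
eef_pos: [0.6527, -0.0975, 0.0709]
tcp_rot: [0.66, 0.751, -0.0, 0.0]
contact_force: [-2.5, 0.2, 5.2]
opening: 0.446
```

send_rows --translation '[[0, 0, 0], [0, 0, 0], [0, 0, 0], [0, 0, 0], [0, 0, 0]]' --rotation '[[0, 0, 0], [0, 0, 0], [0, 0, 0], [0, 0, 0], [0, 0, 0]]' --grip '[40, 45, 55, 70, 85]'

```text
time: 11.08
eef_pos: [0.6525, -0.0972, 0.0692]
tcp_rot: [0.66, 0.751, 0.0, 0.0]
contact_force: [0.1, 0.0, -0.6]
opening: 0.987
```

send_rows --translation '[[0, 0, 0], [0, 0, -0.5], [0, 0, -1], [0, 0, -1], [0, 0, -1]]' --rotation '[[0, 0, 0], [0, 0, 0], [0, 0, 0], [0, 0, 0], [0, 0, 0]]' --grip '[85, 85, 85, 85, 85]'

```text
time: 11.7
eef_pos: [0.6527, -0.0973, 0.1767]
tcp_rot: [0.66, 0.751, 0.0, 0.001]
contact_force: [0.4, -0.1, -0.8]
opening: 0.999
```

send_rows --translation '[[0, 0, -1], [0, 0, -1], [-0.7, 0, 0], [-0.7, 0, 0], [0, 0, 0]]' --rotation '[[0, 0, 0], [0, 0, 0], [0, 0, 0], [0, 0, 0], [0, 0, 0]]' --grip '[85, 85, 85, 85, 85]'

```text
time: 12.32
eef_pos: [0.657, -0.1412, 0.2319]
tcp_rot: [0.661, 0.75, -0.001, -0.002]
contact_force: [-0.8, 0.2, -0.2]
opening: 0.996
```

```bash
python3 - <<'E'
from h import *
st();c=cam('wrist');cv2.imwrite('pics/w3.png',c['image'])
refine('tall',(.652,-.097),.017,c=c)
for i in(2,3):disc(i,c)
RB['tiny'];refine('tiny',c=c)
s=cam('scene');cv2.imwrite('pics/s3.png',s['image']);t=cam('top');cv2.imwrite('pics/t3.png',t['image'])
print(c['t'],proj(c,(*RB['small'],.0)))
cv2.imwrite('pics/c3.png',np.hstack([cv2.resize(c['image'],(400,300)),s['image'][180:480,100:500]]))
E
```

```text
t 12.325 p [ 0.657  -0.1412  0.2319] x [-0.126  0.992  0.001] y [ 0.992  0.126 -0.003] q [-0.36  0.28  1.58 -0.    1.28 -0.49] F [-0.8  0.2 -0.2] o 0.9961006910816071
tall base [ 0.656 -0.073] inliers 0.1 302 px [[329.3 145.2]]
disc 2 exp px [321.  80.] (320.0135498046875, 78.98702239990234) [95.7 95.8] [ 0.639  -0.0134] diff mm [-1.   0.6]
disc 3 exp px [320. -24.] (320.0, -20.784021377563477) [89.3 92.9] [0.6287 0.0674] diff mm [ 0.3 -2.6]
tiny base [ 0.4737 -0.0626] inliers 0.52 131 px [[152.5 110.6]]
[ 0.6477155  -0.06639583  0.37446306] [[152.47949407 -17.07567519]]
```

View pics/c3.png

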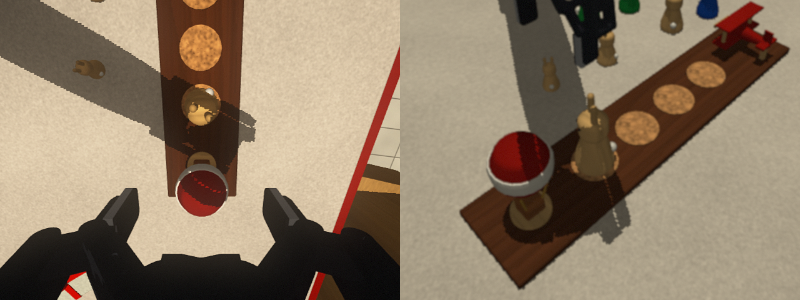

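The tall rabbit stands upright on the disc by the balloon, at (200,105) in the left crop. Next is the medium one.

send_rows --translation '[[0.9, -0.43, 0], [0.9, -0.43, 0], [0.9, -0.43, 0], [0.9, -0.43, 0], [0.9, -0.43, 0]]' --rotation '[[0, 0, 0], [0, 0, 0], [0, 0, 0], [0, 0, 0], [0, 0, 0]]' --grip '[85, 85, 85, 85, 85]'

```text
time: 13.1
eef_pos: [0.5755, -0.0119, 0.2338]
tcp_rot: [0.66, 0.752, -0.0, -0.0]
contact_force: [0.1, 0.6, -0.3]
opening: 0.996
```

send_rows --translation '[[0.9, -0.43, 0], [0.9, -0.43, 0], [0.9, -0.43, 0], [0.9, -0.43, 0], [0.9, -0.43, 0]]' --rotation '[[0, 0, 0], [0, 0, 0], [0, 0, 0], [0, 0, 0], [0, 0, 0]]' --grip '[85, 85, 85, 85, 85]'

```text
time: 13.72
eef_pos: [0.494, 0.1135, 0.2339]
tcp_rot: [0.66, 0.752, -0.0, -0.0]
contact_force: [-0.1, -0.3, 0.5]
opening: 0.996
```

send_rows --translation '[[0.9, -0.43, 0], [0, 0, 0], [0, 0, 0]]' --rotation '[[0, 0, 0], [0, 0, 0], [0, 0, 0]]' --grip '[85, 85, 85]'

```text
time: 14.1
eef_pos: [0.4789, 0.1373, 0.2342]
tcp_rot: [0.66, 0.752, -0.0, 0.0]
contact_force: [-0.8, -0.1, -0.0]
opening: 0.996
```

```bash
python3 - <<'E'
from h import *
st();c=cam('wrist');x=refine('med',c=c);need((*x,.043))
E
```

```text
t 14.1 p [0.4789 0.1373 0.2342] x [-0.13   0.992 -0.   ] y [0.992 0.13  0.   ] q [ 0.08 -0.11  2.   -0.    1.26 -0.05] F [-0.8 -0.1 -0. ] o 0.9960514477994605
med base [0.4679 0.2135] inliers 0.87 134 px [[320.  135.2]]
to (np.float64(0.4679222497800536), np.float64(0.21348547401636575), 0.043) units [ 2.578 -0.041  6.374]
```

send_rows --translation '[[0.9, -0.02, 0], [0.9, -0.02, 0], [0.77, 0, 0], [0, 0, 0], [0, 0, 0.8]]' --rotation '[[0, 0, 0], [0, 0, 0], [0, 0, 0], [0, 0, 0], [0, 0, 0]]' --grip '[70, 70, 70, 70, 70]'

```text
time: 14.78
eef_pos: [0.4697, 0.2132, 0.2122]
tcp_rot: [0.66, 0.751, 0.002, 0.002]
contact_force: [0.2, 0.2, 0.4]
opening: 0.821
```

send_rows --translation '[[0, 0, 1], [0, 0, 1], [0, 0, 1], [0, 0, 1], [0, 0, 1]]' --rotation '[[0, 0, 0], [0, 0, 0], [0, 0, 0], [0, 0, 0], [0, 0, 0]]' --grip '[70, 70, 70, 70, 70]'

```text
time: 15.4
eef_pos: [0.4684, 0.2123, 0.0594]
tcp_rot: [0.66, 0.751, 0.0, 0.0]
contact_force: [0.1, 0.9, 0.4]
opening: 0.82
```

send_rows --translation '[[0, 0, 0.5], [0, 0, 0], [0, 0, 0], [0, 0, 0], [0, 0, 0]]' --rotation '[[0, 0, 0], [0, 0, 0], [0, 0, 0], [0, 0, 0], [0, 0, 0]]' --grip '[70, 60, 50, 40, 25]'

```text
time: 16.02
eef_pos: [0.4685, 0.2139, 0.0468]
tcp_rot: [0.66, 0.751, 0.001, 0.001]
contact_force: [-0.6, -0.6, 3.8]
opening: 0.375
```

send_rows --translation '[[0, 0, 0], [0, 0, 0], [0, 0, 0], [0, 0, 0]]' --rotation '[[0, 0, 0], [0, 0, 0], [0, 0, 0], [0, 0, 0]]' --grip '[25, 25, 25, 25]'

```text
time: 16.52
eef_pos: [0.4686, 0.2139, 0.0468]
tcp_rot: [0.66, 0.751, 0.001, 0.001]
contact_force: [-1.7, -0.6, 6.2]
opening: 0.375
```

```bash
python3 - <<'E'
from h import *
st();z=ctrl.get_state()['eef_pos'][2];need((.6397,-.0137,z+.014))
E
```

```text
t 16.525 p [0.4686 0.2139 0.0468] x [-0.129  0.992  0.   ] y [0.992 0.129 0.002] q [ 0.23  0.17  2.09 -0.    0.88  0.1 ] F [-1.7 -0.6  6.2] o 0.37541838225973817
to (0.6397, -0.0137, np.float64(0.06077880507910975)) units [-8.261  4.677 -0.459]
```

send_rows --translation '[[0, 0, -0.4], [0, 0, -0.6], [0, 0, -1], [0, 0, -1], [0, 0, -0.5]]' --rotation '[[0, 0, 0], [0, 0, 0], [0, 0, 0], [0, 0, 0], [0, 0, 0]]' --grip '[25, 25, 25, 25, 25]'

```text
time: 17.15
eef_pos: [0.4687, 0.2139, 0.1531]
tcp_rot: [0.66, 0.751, 0.002, 0.001]
contact_force: [0.6, -0.3, -1.1]
opening: 0.373
```

send_rows --translation '[[-0.4, 0.3, 0], [-0.8, 0.5, 0], [-0.9, 0.5, 0], [-0.9, 0.5, 0], [-0.9, 0.5, 0]]' --rotation '[[0, 0, 0], [0, 0, 0], [0, 0, 0], [0, 0, 0], [0, 0, 0]]' --grip '[25, 25, 25, 25, 25]'

```text
time: 17.77
eef_pos: [0.5512, 0.1048, 0.1483]
tcp_rot: [0.66, 0.751, -0.001, -0.001]
contact_force: [0.7, -0.5, -2.6]
opening: 0.372
```

send_rows --translation '[[-0.9, 0.5, 0], [-0.9, 0.5, 0], [-0.9, 0.5, 0], [-0.9, 0.5, 0], [-0.6, 0.3, 0]]' --rotation '[[0, 0, 0], [0, 0, 0], [0, 0, 0], [0, 0, 0], [0, 0, 0]]' --grip '[25, 25, 25, 25, 25]'

```text
time: 18.4
eef_pos: [0.6359, -0.0115, 0.1483]
tcp_rot: [0.66, 0.751, -0.001, -0.001]
contact_force: [-0.1, -0.1, -2.0]
opening: 0.373
```

send_rows --translation '[[-0.16, 0.08, 0], [0, 0, 0], [0, 0, 0]]' --rotation '[[0, 0, 0], [0, 0, 0], [0, 0, 0]]' --grip '[25, 25, 25]'

```text
time: 18.77
eef_pos: [0.6383, -0.0131, 0.1501]
tcp_rot: [0.66, 0.752, -0.0, -0.0]
contact_force: [0.5, -0.3, -2.0]
opening: 0.375
```

```bash
python3 - <<'E'
from h import *
st();need((.6397,-.0135,.0608));disc(3);disc(4)
E
```

```text
t 18.775 p [ 0.6383 -0.0131  0.1501] x [-0.13   0.992  0.   ] y [ 0.992  0.13  -0.001] q [-0.18  0.28  1.74  0.    1.12 -0.31] F [ 0.5 -0.3 -2. ] o 0.37502984519383925
to (0.6397, -0.0135, 0.0608) units [-0.02   0.046  2.977]
disc 3 exp px [322. 126.] (322.467041015625, 123.1734619140625) [90.6 97.3] [0.6282 0.0719] diff mm [-0.2  1.9]
disc 4 exp px [322.  -2.] (320.9876708984375, 0.11468315124511719) [91.3 94.5] [0.6164 0.1527] diff mm [-0.4 -1.5]
```

send_rows --translation '[[0, 0.04, 0.6], [0, 0, 0.9], [0, 0, 0.8], [0, 0, 0.4], [0, 0, 0.15]]' --rotation '[[0, 0, 0], [0, 0, 0], [0, 0, 0], [0, 0, 0], [0, 0, 0]]' --grip '[25, 25, 25, 25, 25]'

```text
time: 19.5
eef_pos: [0.6394, -0.0135, 0.0635]
tcp_rot: [0.66, 0.751, -0.0, -0.001]
contact_force: [0.2, -0.6, -0.9]
opening: 0.371
```

send_rows --translation '[[0, 0, 0.05], [0, 0, 0.03], [0, 0, 0]]' --rotation '[[0, 0, 0], [0, 0, 0], [0, 0, 0]]' --grip '[25, 25, 25]'

```text
time: 19.88
eef_pos: [0.6406, -0.0139, 0.0632]
tcp_rot: [0.66, 0.751, 0.0, 0.001]
contact_force: [0.1, -0.5, -1.9]
opening: 0.375
```

```bash
python3 - <<'E'
from h import *
st();need((.6397,-.0135,.0608))
E
```

```text
t 19.875 p [ 0.6406 -0.0139  0.0632] x [-0.129  0.992 -0.   ] y [0.992 0.129 0.001] q [-0.18  0.39  1.77  0.    0.98 -0.31] F [ 0.1 -0.5 -1.9] o 0.3752023158197343
to (0.6397, -0.0135, 0.0608) units [ 0.018 -0.027  0.081]
```

send_rows --translation '[[0, -0.02, 0.05], [0, 0, 0.03], [0, 0, 0]]' --rotation '[[0, 0, 0], [0, 0, 0], [0, 0, 0]]' --grip '[25, 25, 25]'

```text
time: 20.25
eef_pos: [0.6397, -0.014, 0.0609]
tcp_rot: [0.66, 0.751, 0.0, 0.0]
contact_force: [-2.5, 0.3, 3.3]
opening: 0.379
```

send_rows --translation '[[0, 0, 0.02], [0, 0, 0]]' --rotation '[[0, 0, 0], [0, 0, 0]]' --grip '[25, 25]'

```text
time: 20.5
eef_pos: [0.6398, -0.014, 0.0609]
tcp_rot: [0.66, 0.751, -0.0, 0.0]
contact_force: [-3.1, 0.9, 6.8]
opening: 0.373
```

send_rows --translation '[[0, 0, 0], [0, 0, 0], [0, 0, 0], [0, 0, 0], [0, 0, 0]]' --rotation '[[0, 0, 0], [0, 0, 0], [0, 0, 0], [0, 0, 0], [0, 0, 0]]' --grip '[34, 40, 50, 60, 70]'

```text
time: 21.12
eef_pos: [0.6395, -0.0139, 0.0593]
tcp_rot: [0.66, 0.751, 0.0, -0.0]
contact_force: [-0.9, 0.7, -0.2]
opening: 0.82
```

send_rows --translation '[[0, 0, 0], [0, 0, -0.5], [0, 0, -1], [0, 0, -1], [0, 0, -1]]' --rotation '[[0, 0, 0], [0, 0, 0], [0, 0, 0], [0, 0, 0], [0, 0, 0]]' --grip '[70, 70, 70, 70, 70]'

```text
time: 21.75
eef_pos: [0.6398, -0.014, 0.1668]
tcp_rot: [0.66, 0.751, 0.0, 0.001]
contact_force: [0.0, 0.5, 0.8]
opening: 0.818
```

send_rows --translation '[[0, 0, -1], [0, 0, -1], [0.1, -0.8, 0], [0.1, -0.9, 0], [0.1, -0.9, 0]]' --rotation '[[0, 0, 0], [0, 0, 0], [0, 0, 0], [0, 0, 0], [0, 0, 0]]' --grip '[70, 70, 70, 70, 70]'

```text
time: 22.38
eef_pos: [0.5604, -0.0151, 0.2259]
tcp_rot: [0.66, 0.751, 0.0, 0.001]
contact_force: [-0.3, 1.1, 0.4]
opening: 0.822
```

send_rows --translation '[[0, -0.9, 0], [0, -0.9, 0], [0, -0.83, 0], [0, 0, 0], [0, 0, 0]]' --rotation '[[0, 0, 0], [0, 0, 0], [0, 0, 0], [0, 0, 0], [0, 0, 0]]' --grip '[70, 70, 70, 70, 70]'

```text
time: 23.0
eef_pos: [0.4835, -0.0253, 0.2254]
tcp_rot: [0.66, 0.751, 0.001, 0.001]
contact_force: [-0.3, 0.4, -0.3]
opening: 0.821
```

```bash
python3 - <<'E'
from h import *
st();c=cam('wrist');x=refine('small',c=c);need((*x,.033))
s=cam('scene');cv2.imwrite('pics/c4.png',np.hstack([cv2.resize(c['image'],(400,300)),s['image'][150:450,100:500]]))
E
```

```text
t 23.0 p [ 0.4835 -0.0253  0.2254] x [-0.129  0.992 -0.001] y [0.992 0.129 0.002] q [-0.26 -0.14  2.04  0.    1.24 -0.39] F [-0.3  0.4 -0.3] o 0.8207264273395994
small base [0.4748 0.0518] inliers 0.9 115 px [[321.8 134.4]]
to (np.float64(0.4748190402934459), np.float64(0.05181004353051274), 0.033) units [2.589 0.03  6.406]
```

View pics/c4.png

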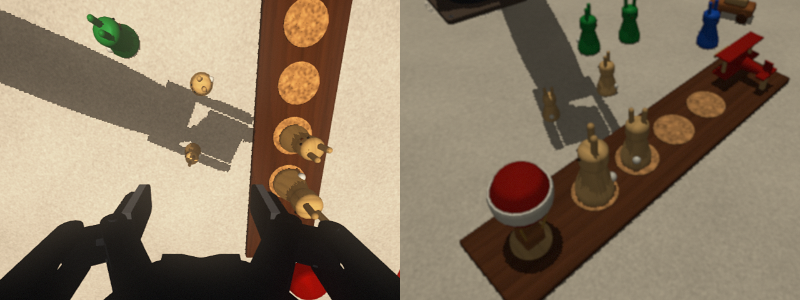

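Tall and medium both stand on their discs, at (293,185) and (292,135) in the left crop. Now the small one.

send_rows --translation '[[0.9, 0.01, 0], [0.9, 0.01, 0], [0.77, 0.01, 0], [0, 0, 0], [0, 0, 0.8]]' --rotation '[[0, 0, 0], [0, 0, 0], [0, 0, 0], [0, 0, 0], [0, 0, 0]]' --grip '[60, 60, 60, 60, 60]'

```text
time: 23.72
eef_pos: [0.4758, 0.051, 0.2024]
tcp_rot: [0.66, 0.752, 0.001, 0.002]
contact_force: [-0.1, 0.2, -0.7]
opening: 0.701
```

send_rows --translation '[[0, 0, 1], [0, 0, 1], [0, 0, 1], [0, 0, 1], [0, 0, 1]]' --rotation '[[0, 0, 0], [0, 0, 0], [0, 0, 0], [0, 0, 0], [0, 0, 0]]' --grip '[60, 60, 60, 60, 60]'

```text
time: 24.35
eef_pos: [0.4744, 0.0506, 0.0495]
tcp_rot: [0.66, 0.751, 0.0, 0.0]
contact_force: [1.3, 0.6, 0.3]
opening: 0.706
```

send_rows --translation '[[0, 0, 0.5], [0, 0, 0], [0, 0, 0], [0, 0, 0], [0, 0, 0]]' --rotation '[[0, 0, 0], [0, 0, 0], [0, 0, 0], [0, 0, 0], [0, 0, 0]]' --grip '[60, 50, 40, 30, 20]' --squeeze 30

```text
time: 24.98
eef_pos: [0.475, 0.0513, 0.0369]
tcp_rot: [0.66, 0.751, 0.001, 0.001]
contact_force: [0.7, 0.1, 3.3]
opening: 0.31
```

send_rows --translation '[[0, 0, 0], [0, 0, 0], [0, 0, 0], [0, 0, 0]]' --rotation '[[0, 0, 0], [0, 0, 0], [0, 0, 0], [0, 0, 0]]' --grip '[20, 20, 20, 20]'

```text
time: 25.48
eef_pos: [0.475, 0.0513, 0.0368]
tcp_rot: [0.66, 0.751, 0.001, 0.001]
contact_force: [-0.4, -0.2, 6.5]
opening: 0.304
```

```bash
python3 - <<'E'
from h import *
st();z=ctrl.get_state()['eef_pos'][2];need((.6284,.0703,z+.014))
E
```

```text
t 25.475 p [0.475  0.0513 0.0368] x [-0.129  0.992 -0.001] y [0.992 0.129 0.003] q [-0.11  0.11  2.18 -0.    0.84 -0.23] F [-0.4 -0.2  6.5] o 0.3040083881586138
to (0.6284, 0.0703, np.float64(0.050809678344067966)) units [-0.032  5.155 -0.453]
```

send_rows --translation '[[0, 0, -0.5], [0, 0, -1], [0, 0, -1], [0, 0.4, 0], [0, 0.8, 0]]' --rotation '[[0, 0, 0], [0, 0, 0], [0, 0, 0], [0, 0, 0], [0, 0, 0]]' --grip '[20, 20, 20, 20, 20]'

```text
time: 26.1
eef_pos: [0.5091, 0.0562, 0.1099]
tcp_rot: [0.66, 0.751, -0.0, -0.0]
contact_force: [0.3, -0.5, -1.1]
opening: 0.302
```

send_rows --translation '[[0, 0.9, 0], [0, 0.9, 0], [0, 0.9, 0], [0, 0.8, 0], [-0.02, 0.45, 0]]' --rotation '[[0, 0, 0], [0, 0, 0], [0, 0, 0], [0, 0, 0], [0, 0, 0]]' --grip '[20, 20, 20, 20, 20]'

```text
time: 26.72
eef_pos: [0.6273, 0.0709, 0.1087]
tcp_rot: [0.66, 0.751, -0.001, -0.001]
contact_force: [0.1, 0.1, -0.4]
opening: 0.311
```

send_rows --translation '[[0, 0, 0], [0, 0, 0]]' --rotation '[[0, 0, 0], [0, 0, 0]]' --grip '[20, 20]'

```text
time: 26.98
eef_pos: [0.626, 0.0707, 0.1097]
tcp_rot: [0.66, 0.751, -0.001, -0.001]
contact_force: [-1.1, -0.3, -0.2]
opening: 0.305
```

```bash
python3 - <<'E'
from h import *
st();need((.6284,.0703,.0508));disc(4)
E
```

```text
t 26.975 p [0.626  0.0707 0.1097] x [-0.129  0.992  0.   ] y [ 0.992  0.129 -0.002] q [-0.05  0.31  1.78 -0.    1.05 -0.18] F [-1.1 -0.3 -0.2] o 0.3051540853936828
to (0.6284, 0.0703, 0.0508) units [-0.025  0.083  1.962]
disc 4 exp px [324. 123.] (323.0, 123.0) [95.7 95.7] [0.6161 0.1544] diff mm [-0.7  0.2]
```

send_rows --translation '[[-0.01, 0.05, 0.5], [0, 0, 0.8], [0, 0, 0.4], [0, 0, 0.15], [0, 0, 0]]' --rotation '[[0, 0, 0], [0, 0, 0], [0, 0, 0], [0, 0, 0], [0, 0, 0]]' --grip '[20, 20, 20, 20, 20]'

```text
time: 27.65
eef_pos: [0.6285, 0.0706, 0.0549]
tcp_rot: [0.66, 0.751, 0.0, -0.0]
contact_force: [0.3, -0.7, 0.0]
opening: 0.301
```

send_rows --translation '[[0, 0, 0.05], [0, 0, 0.03], [0, 0, 0]]' --rotation '[[0, 0, 0], [0, 0, 0], [0, 0, 0]]' --grip '[20, 20, 20]'

```text
time: 28.02
eef_pos: [0.6286, 0.0706, 0.0528]
tcp_rot: [0.66, 0.751, 0.0, 0.0]
contact_force: [-0.1, -0.2, -0.5]
opening: 0.307
```

```bash
python3 - <<'E'
from h import *
st();need((.6282,.0704,.0508))
E
```

```text
t 28.025 p [0.6286 0.0706 0.0528] x [-0.129  0.992 -0.   ] y [0.992 0.129 0.   ] q [-0.05  0.39  1.8  -0.    0.95 -0.18] F [-0.1 -0.2 -0.5] o 0.3068508035170004
to (0.6282, 0.0704, 0.0508) units [-0.004 -0.016  0.067]
```

send_rows --translation '[[0, 0, 0.04], [0, 0, 0.03], [0, 0, 0]]' --rotation '[[0, 0, 0], [0, 0, 0], [0, 0, 0]]' --grip '[20, 20, 20]'

```text
time: 28.4
eef_pos: [0.6286, 0.0706, 0.0509]
tcp_rot: [0.66, 0.751, 0.0, 0.0]
contact_force: [-1.7, -0.8, 3.0]
opening: 0.304
```

send_rows --translation '[[0, 0, 0.02], [0, 0, 0]]' --rotation '[[0, 0, 0], [0, 0, 0]]' --grip '[20, 20]'

```text
time: 28.65
eef_pos: [0.6287, 0.0706, 0.0509]
tcp_rot: [0.66, 0.751, -0.0, 0.0]
contact_force: [-3.5, 0.1, 5.6]
opening: 0.304
```

send_rows --translation '[[0, 0, 0], [0, 0, 0], [0, 0, 0], [0, 0, 0], [0, 0, 0]]' --rotation '[[0, 0, 0], [0, 0, 0], [0, 0, 0], [0, 0, 0], [0, 0, 0]]' --grip '[28, 34, 42, 50, 60]'

```text
time: 29.28
eef_pos: [0.6285, 0.0706, 0.0497]
tcp_rot: [0.66, 0.751, -0.0, -0.0]
contact_force: [0.4, 0.3, 0.5]
opening: 0.701
```

send_rows --translation '[[0, 0, 0], [0, 0, -0.5], [0, 0, -1], [0, 0, -1], [0, 0, -1]]' --rotation '[[0, 0, 0], [0, 0, 0], [0, 0, 0], [0, 0, 0], [0, 0, 0]]' --grip '[60, 60, 60, 60, 60]'

```text
time: 29.9
eef_pos: [0.6288, 0.0706, 0.1572]
tcp_rot: [0.66, 0.751, 0.0, 0.001]
contact_force: [1.1, -0.1, -0.4]
opening: 0.703
```

send_rows --translation '[[0, 0, -1], [0, 0, -1], [-0.9, -0.82, -0.3], [-0.9, -0.82, 0], [-0.9, -0.82, 0]]' --rotation '[[0, 0, 0], [0, 0, 0], [0, 0, 0], [0, 0, 0], [0, 0, 0]]' --grip '[60, 60, 60, 60, 60]'

```text
time: 30.52
eef_pos: [0.5653, -0.02, 0.2255]
tcp_rot: [0.66, 0.751, 0.001, 0.001]
contact_force: [-0.3, -0.7, 0.1]
opening: 0.701
```

send_rows --translation '[[-0.9, -0.82, 0], [-0.9, -0.82, 0], [-0.9, -0.82, 0], [-0.88, -0.78, 0], [0, 0, 0]]' --rotation '[[0, 0, 0], [0, 0, 0], [0, 0, 0], [0, 0, 0], [0, 0, 0]]' --grip '[60, 60, 60, 60, 60]'

```text
time: 31.15
eef_pos: [0.4826, -0.1397, 0.2251]
tcp_rot: [0.661, 0.75, 0.0, 0.001]
contact_force: [-0.2, -0.1, 0.7]
opening: 0.706
```

send_rows --translation '[[0, 0, 0]]' --rotation '[[0, 0, 0]]' --grip '[60]'

```text
time: 31.28
eef_pos: [0.4836, -0.1381, 0.2247]
tcp_rot: [0.66, 0.751, 0.0, 0.001]
contact_force: [0.4, 0.1, 0.1]
opening: 0.701
```

```bash
python3 - <<'E'
from h import *
st();c=cam('wrist');x=refine('tiny',c=c);need((*x,.024))
s=cam('scene');cv2.imwrite('pics/c5.png',np.hstack([cv2.resize(c['image'],(400,300)),s['image'][150:450,100:500]]))
E
```

```text
t 31.275 p [ 0.4836 -0.1381  0.2247] x [-0.129  0.992 -0.   ] y [0.992 0.129 0.001] q [-0.48 -0.09  2.    0.    1.24 -0.61] F [0.4 0.1 0.1] o 0.7013968813145821
tiny base [ 0.4741 -0.0626] inliers 0.92 88 px [[321.  136.1]]
to (np.float64(0.47409358764484844), np.float64(-0.06264613878994982), 0.024) units [2.528e+00 1.000e-03 6.682e+00]
```

View pics/c5.png

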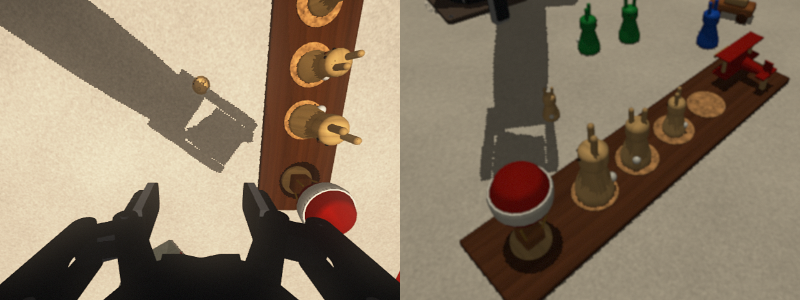

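Three are placed, and tiny is at (201,85) in the left crop. Now I'll grip tiny.

send_rows --translation '[[0.9, 0, 0], [0.9, 0, 0], [0.72, 0, 0], [0, 0, 0], [0, 0, 0.9]]' --rotation '[[0, 0, 0], [0, 0, 0], [0, 0, 0], [0, 0, 0], [0, 0, 0]]' --grip '[55, 55, 55, 55, 55]'

```text
time: 32.0
eef_pos: [0.4757, -0.0637, 0.1992]
tcp_rot: [0.659, 0.752, 0.001, 0.003]
contact_force: [0.1, -0.3, -0.5]
opening: 0.645
```

send_rows --translation '[[0, 0, 1], [0, 0, 1], [0, 0, 1], [0, 0, 1], [0, 0, 1]]' --rotation '[[0, 0, 0], [0, 0, 0], [0, 0, 0], [0, 0, 0], [0, 0, 0]]' --grip '[55, 55, 55, 55, 55]'

```text
time: 32.62
eef_pos: [0.474, -0.0638, 0.046]
tcp_rot: [0.66, 0.751, -0.0, 0.0]
contact_force: [-0.4, 0.5, -0.6]
opening: 0.648
```

send_rows --translation '[[0, 0, 0.6], [0, 0, 0.16], [0, 0, 0], [0, 0, 0], [0, 0, 0]]' --rotation '[[0, 0, 0], [0, 0, 0], [0, 0, 0], [0, 0, 0], [0, 0, 0]]' --grip '[55, 55, 45, 35, 25]' --squeeze 25

```text
time: 33.25
eef_pos: [0.4742, -0.0636, 0.0249]
tcp_rot: [0.66, 0.751, 0.0, 0.001]
contact_force: [-0.5, 0.2, -0.1]
opening: 0.294
```

send_rows --translation '[[0, 0, 0], [0, 0, 0], [0, 0, 0], [0, 0, 0], [0, 0, 0]]' --rotation '[[0, 0, 0], [0, 0, 0], [0, 0, 0], [0, 0, 0], [0, 0, 0]]' --grip '[15, 14, 14, 14, 14]'

```text
time: 33.88
eef_pos: [0.4742, -0.0636, 0.0249]
tcp_rot: [0.66, 0.751, 0.0, 0.001]
contact_force: [-0.5, 0.6, 5.9]
opening: 0.232
```

```bash
python3 - <<'E'
from h import *
st();z=ctrl.get_state()['eef_pos'][2];need((.6165,.1542,z+.014))
E
```

```text
t 33.875 p [ 0.4742 -0.0636  0.0249] x [-0.129  0.992 -0.001] y [0.992 0.129 0.001] q [-0.35  0.14  2.18  0.    0.82 -0.48] F [-0.5  0.6  5.9] o 0.2319742442991116
to (0.6165, 0.1542, np.float64(0.03887298966275813)) units [ 6.587  5.639 -0.463]
```

send_rows --translation '[[0, 0, -0.5], [0, 0, -1], [0, 0, -1], [0, 0, -0.5], [0.5, 0, 0]]' --rotation '[[0, 0, 0], [0, 0, 0], [0, 0, 0], [0, 0, 0], [0, 0, 0]]' --grip '[14, 14, 14, 14, 14]'

```text
time: 34.5
eef_pos: [0.4722, -0.0486, 0.1152]
tcp_rot: [0.661, 0.751, 0.001, 0.001]
contact_force: [-0.2, 0.4, -1.1]
opening: 0.23
```

send_rows --translation '[[0.9, 0, 0], [0.9, 0, 0], [0.9, 0.2, 0], [0.9, 0.4, 0], [0.9, 0.6, 0]]' --rotation '[[0, 0, 0], [0, 0, 0], [0, 0, 0], [0, 0, 0], [0, 0, 0]]' --grip '[14, 14, 14, 14, 14]'

```text
time: 35.12
eef_pos: [0.488, 0.0919, 0.112]
tcp_rot: [0.66, 0.751, -0.001, -0.002]
contact_force: [0.8, 0.5, -0.1]
opening: 0.234
```

send_rows --translation '[[0.9, 0.7, 0], [0.6, 0.8, 0], [0.08, 0.9, 0], [0, 0.9, 0], [0, 0.8, 0]]' --rotation '[[0, 0, 0], [0, 0, 0], [0, 0, 0], [0, 0, 0], [0, 0, 0]]' --grip '[14, 14, 14, 14, 14]'

```text
time: 35.75
eef_pos: [0.6047, 0.1541, 0.1116]
tcp_rot: [0.66, 0.752, -0.001, -0.002]
contact_force: [1.0, -0.7, 0.4]
opening: 0.232
```

send_rows --translation '[[0, 0.34, 0], [0, 0, 0], [0, 0, 0]]' --rotation '[[0, 0, 0], [0, 0, 0], [0, 0, 0]]' --grip '[14, 14, 14]'

```text
time: 36.12
eef_pos: [0.6145, 0.1544, 0.1132]
tcp_rot: [0.66, 0.751, -0.001, -0.001]
contact_force: [-0.2, -1.3, -0.7]
opening: 0.237
```

```bash
python3 - <<'E'
from h import *
st();need((.6164,.1540,.0389))
E
```

```text
t 36.125 p [0.6145 0.1544 0.1132] x [-0.129  0.992  0.   ] y [ 0.992  0.129 -0.002] q [ 0.09  0.32  1.77  0.    1.06 -0.04] F [-0.2 -1.3 -0.7] o 0.23718327475838558
to (0.6164, 0.154, 0.0389) units [-0.021  0.066  2.478]
```

send_rows --translation '[[-0.02, 0.05, 0.5], [0, 0, 0.9], [0, 0, 0.7], [0, 0, 0.28], [0, 0, 0]]' --rotation '[[0, 0, 0], [0, 0, 0], [0, 0, 0], [0, 0, 0], [0, 0, 0]]' --grip '[14, 14, 14, 14, 14]'

```text
time: 36.75
eef_pos: [0.6168, 0.1537, 0.0417]
tcp_rot: [0.66, 0.751, -0.001, -0.001]
contact_force: [-0.3, 0.4, -0.5]
opening: 0.236
```

send_rows --translation '[[0, 0, 0.05], [0, 0, 0.03], [0, 0, 0]]' --rotation '[[0, 0, 0], [0, 0, 0], [0, 0, 0]]' --grip '[14, 14, 14]'

```text
time: 37.12
eef_pos: [0.6177, 0.1539, 0.0408]
tcp_rot: [0.66, 0.751, 0.0, 0.0]
contact_force: [0.0, -0.4, -1.4]
opening: 0.232
```

```bash
python3 - <<'E'
from h import *
st();need((.6164,.1538,.0389))
E
```

```text
t 37.125 p [0.6177 0.1539 0.0408] x [-0.129  0.992 -0.   ] y [0.992 0.129 0.001] q [ 0.08  0.42  1.79  0.    0.94 -0.04] F [ 0.  -0.4 -1.4] o 0.2319461680594725
to (0.6164, 0.1538, 0.0389) units [ 0.003 -0.044  0.064]
```

send_rows --translation '[[0, -0.04, 0.04], [0, 0, 0.03], [0, 0, 0]]' --rotation '[[0, 0, 0], [0, 0, 0], [0, 0, 0]]' --grip '[14, 14, 14]'

```text
time: 37.5
eef_pos: [0.6164, 0.1538, 0.0389]
tcp_rot: [0.66, 0.751, 0.0, 0.0]
contact_force: [-1.4, 0.6, 4.5]
opening: 0.237
```

send_rows --translation '[[0, 0, 0.02], [0, 0, 0]]' --rotation '[[0, 0, 0], [0, 0, 0]]' --grip '[14, 14]'

```text
time: 37.75
eef_pos: [0.6165, 0.1538, 0.0389]
tcp_rot: [0.66, 0.751, 0.0, 0.0]
contact_force: [-2.6, -0.8, 6.1]
opening: 0.238
```

send_rows --translation '[[0, 0, 0], [0, 0, 0], [0, 0, 0], [0, 0, 0], [0, 0, 0]]' --rotation '[[0, 0, 0], [0, 0, 0], [0, 0, 0], [0, 0, 0], [0, 0, 0]]' --grip '[24, 30, 38, 46, 55]'

```text
time: 38.38
eef_pos: [0.6161, 0.1537, 0.0374]
tcp_rot: [0.66, 0.751, -0.0, -0.0]
contact_force: [0.8, 0.5, -0.6]
opening: 0.648
```

send_rows --translation '[[0, 0, 0], [0, 0, -0.5], [0, 0, -1], [0, 0, -1], [0, 0, -1]]' --rotation '[[0, 0, 0], [0, 0, 0], [0, 0, 0], [0, 0, 0], [0, 0, 0]]' --grip '[55, 55, 55, 55, 55]'

```text
time: 39.0
eef_pos: [0.6165, 0.1537, 0.1449]
tcp_rot: [0.66, 0.751, 0.001, 0.001]
contact_force: [-0.5, -0.1, 0.3]
opening: 0.648
```

send_rows --translation '[[0, 0, -1], [0, 0, -1], [0, 0, -1], [0, -0.8, 0], [0, -1, 0]]' --rotation '[[0, 0, 0], [0, 0, 0], [0, 0, 0], [0, 0, 0], [0, 0, 0]]' --grip '[55, 55, 55, 55, 55]'

```text
time: 39.62
eef_pos: [0.5627, 0.1466, 0.2346]
tcp_rot: [0.66, 0.751, 0.001, 0.001]
contact_force: [-0.8, -0.5, -0.1]
opening: 0.641
```

send_rows --translation '[[0, -1, 0], [0, -1, 0], [0, -1, 0], [0, 0, 0], [0, 0, 0]]' --rotation '[[0, 0, 0], [0, 0, 0], [0, 0, 0], [0, 0, 0], [0, 0, 0]]' --grip '[55, 55, 55, 55, 55]'

```text
time: 40.25
eef_pos: [0.4742, 0.1352, 0.2336]
tcp_rot: [0.66, 0.751, 0.001, 0.001]
contact_force: [0.1, -0.0, -0.2]
opening: 0.645
```

```bash
python3 - <<'E'
from h import *
st();S=cam('scene');T=cam('top');vis=np.vstack([T['image'][120:320,150:500],S['image'][150:450,150:500]])
cv2.imwrite('pics/c6.png',cv2.resize(vis,None,fx=1.2,fy=1.2,interpolation=cv2.INTER_CUBIC))
# base of each rabbit in scene view: predicted projections of disc centre / base circle edge for visual check
v=S['image'].copy()
a=np.linspace(0,2*np.pi,60)
for i,n in zip((1,2,3,4),('tall','med','small','tiny')):
    for r,col in((RAD[n],(255,0,255)),(.033,(255,255,0))):
        p=proj(S,np.c_[DC[i][0]+r*np.cos(a),DC[i][1]+r*np.sin(a),np.full(60,.015)])
        cv2.polylines(v,[np.round(p*8).astype(np.int32)],True,col,1,cv2.LINE_AA,3)
cv2.imwrite('pics/c7.png',cv2.resize(v[200:380,250:450],None,fx=3,fy=3,interpolation=cv2.INTER_CUBIC))
E
```

```text
t 40.25 p [0.4742 0.1352 0.2336] x [-0.129  0.992 -0.   ] y [0.992 0.129 0.002] q [ 0.07 -0.13  2.01  0.    1.25 -0.06] F [ 0.1 -0.  -0.2] o 0.6454999041657826
```

View pics/c6.png

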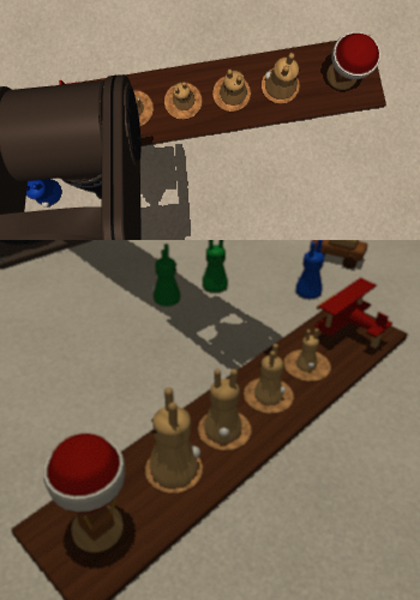

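View pics/c7.png

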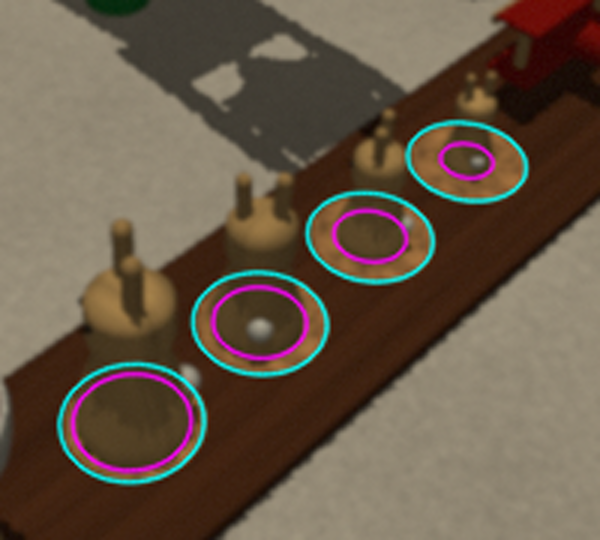

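All four stand upright. Each base outline is concentric with its disc, to about 1–2 mm by eye. Biplane and decoys look unmoved, and the gripper is clear.

```bash
python3 -c "
from h import *
print(ticket.sign_off())"
```

```text
the job is handed in; nothing more can be done
None
```

The four rabbits now stand upright on the cork discs, with the tallest next to the balloon, then medium, small, and the smallest next to the biplane. I handed the job in at about 40 s of the 107 s allowed; the sign-off gives no verdict.

- **Centring:** in the last scene picture, each base sat inside its disc to within about 1–2 mm by eye.
- **Forces:** the highest force in any move report was about 8 N.
- **Biplane and blue and green rabbits:** in the scene picture they look unmoved, but I didn't measure them. The arm hid the biplane and partly hid the smallest rabbit's disc in the last top picture.
- **Failed or disagreeing checks:**
  - The base fit on the placed tall rabbit failed because the cork looked like the wood (10% inliers), so I judged it from the pictures instead.
  - The wrist camera and the fixed cameras differed by up to 3.7 mm on disc positions when shadow or the image edge cut a disc, and by about 1 mm on clear views.

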